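# Pack the lunch box and clip its lid on

### The job

Pack the steel lunch box: take out the two small square dip pots that are nested in it and set them side by side on the round wooden board, and put every oat bar from the chopping board into the box. When all of that is done, fit the lid and press it down until both end clips snap over it, leaving the box closed and flat on the counter. Do not push away or knock over the other kitchen things.

Things in the scene. Friction and masses are not known exactly. Their poses are not given: they have to be found in the camera images.
- tub: Loose open steel lunch box, outside 224 mm (own x) by 118 mm (own y) by 55 mm high, walls and floor 4 mm (inside 216 x 110 mm, inner floor 4 mm up), 0.7 kg, with a spring clip at the middle of each short end. Origin: centre of its underside, z up.
- clip_a_head (a point): Nose of the spring clip on the box's + x end: a round bar 5 mm thick, 41 mm long along y, centred 112 mm out along the box's x, 62 mm up, reaching 2.5 mm in over the lid's edge; a lead-in flares outwards above it (top at 72 mm). Pressing the lid down (about 10 N in all, up to 15 N) pushes the clips out until they spring back over its edge.
- clip_b_head (a point): Nose of the spring clip on the box's - x end: a round bar 5 mm thick, 41 mm long along y, centred 112 mm out along the box's x, 62 mm up, reaching 2.5 mm in over the lid's edge; a lead-in flares outwards above it (top at 72 mm). Pressing the lid down (about 10 N in all, up to 15 N) pushes the clips out until they spring back over its edge.
- lid: Loose steel lid, right way up: plate 224 (own x) x 118 x 4 mm with a locating rim 213 x 107 mm, 16 mm deep, beneath it (1.5 mm play in the box, rounded lower edge) and a grip bar on top. Origin: centre of the rim's underside; plate 16 to 20 mm above it. 0.16 kg. Fits either way round. Snapped home, its origin is 39 mm above the box's; merely laid on the clips, about 51 mm.
- lid_grip (a point): Centre of the top face of the lid's black grip bar, 50 mm above the lid's origin. The bar is 70 mm long (along the lid's x), 18 mm wide (y) and 30 mm high.
- bar0: Oat bar: rounded brown block 44 mm (own x) by 36 mm (own y) by 24 mm high, 50 g, at first lying flat on the chopping board. Origin: centre of its underside. May be absent.
- bar1: Oat bar: rounded brown block 44 mm (own x) by 36 mm (own y) by 24 mm high, 50 g, at first lying flat on the chopping board. Origin: centre of its underside. May be absent.
- bar2: Oat bar: rounded brown block 44 mm (own x) by 36 mm (own y) by 24 mm high, 50 g, at first lying flat on the chopping board. Origin: centre of its underside. May be absent.
- bar3: Oat bar: rounded brown block 44 mm (own x) by 36 mm (own y) by 24 mm high, 50 g, at first lying flat on the chopping board. Origin: centre of its underside. May be absent.
- pot_a: Loose small square open steel dip pot, outside 48 x 48 mm, 42 mm high, walls 3 mm, 70 g, at first standing inside the lunch box, one in each half of its length. Origin: centre of its underside.
- pot_b: Loose small square open steel dip pot, outside 48 x 48 mm, 42 mm high, walls 3 mm, 70 g, at first standing inside the lunch box, one in each half of its length. Origin: centre of its underside.
- round_board: Fixed round wooden serving board, 190 mm across, 12 mm thick, lying beyond the lunch box. Origin: centre of its underside.
- cut_board: Fixed square wooden chopping board, 210 x 210 mm, 12 mm thick, left or right of the lunch box; the oat bars start on it. Origin: centre of its underside.
- pepper_mill: Bystander: black pepper mill, 190 mm tall, 54 mm across the foot. Origin: centre of its underside.
- oil_bottle: Bystander: green glass oil bottle, 200 mm tall, 60 mm across. Origin: centre of its underside.
- salt_dish: Bystander: small white salt dish, 28 mm tall, 68 mm across. Origin: centre of its underside.
- egg_timer: Bystander: white round egg timer, 56 mm tall, 56 mm across. Origin: centre of its underside.
Mind the look-alikes: they are no part of the job. Leave any red or turquoise look-alike of the bar2 alone.

How it is judged:
By the outcome, as a careful person would: the job done as asked, in the order asked, and still so for the second after the job is handed in, with the robot touching nothing.
Of bar0, bar1, bar2, bar3 only 2 to 4 are there at a start; the rules pass over those that are not, and their reading is None.
At some moment in a run one of bar0, bar1, bar2, bar3 may be knocked a few centimetres aside while the robot is not near it.
Once in a run the grip may slacken for a moment while it holds something.
It also fails if it takes over 210 s, if anything falls off the work surface, if the arm or the gripper's body presses on something with over 40 N, if the wrist force passes 120 N, or if a joint passes its speed limit or range.

### The arm

A 6-joint arm with a two-finger parallel gripper is mounted at the origin on the work surface. World frame = base frame: x ahead of the robot, y to its left, z up, the work surface at z = 0. Lengths are in m, angles in rad, forces in N, time in s.
With the tool pointing down it reaches from about 0.3 to 0.775 m from the base axis. Payload 14.6 kg.
Tool frame: the origin (TCP) lies midway between the tips of the shut fingers; the grasp point (between the pads) lies 19 mm behind it (ctrl.hold_point_z is the distance from the TCP to the grasp point, in m); z points along the fingers, x is the direction in which the jaws open and shut, and the axes are right-handed (so a half turn about z gives the same grasp; the last joint's range is limited). The gripper opens to 94 mm and grips with 3 to 60 N. Pads are 16 mm wide; open, the fingers measure 119 mm over their backs; the gripper's body (75 mm by 177 mm) begins 78 mm behind the grasp point.
Start: joints at [1.126, 0.3, 1.521, -0, 1.321, -0.067], TCP at [0.203, 0.511, 0.172] pointing down, gripper open.
Joint ranges: [-3.03, 3.03], [-0.79, 2.21], [0.23, 2.52], [-1.04, 4.18], [0, 3.07], [-2.55, 2.55]. Speed limits (rad/s): [2.22, 2.22, 2.57, 3.14, 3.14, 3.14].

### API

Orientations are given as [roll, pitch, yaw] about the fixed x, y, z axes, in that order (R = Rz(yaw) Ry(pitch) Rx(roll)).
In Python, from station import ctrl, viewer, ticket, nets gives the robot as it stands.
- The arm moves only by the tool carry_out, never from a script. Its argument "commands" is one flat list of numbers, 7 for each row, row after row: the closure, from -1 (fully open) to 1 (shut), so that 0 is half open, then the shift along the world's x, y, z in cm, then the turn, a rotation vector about the world's x, y, z in rad. In form: [gripper, tx, ty, tz, ax, ay, az, gripper, tx, ty, tz, ax, ay, az, ...]. A call has 1 to 12 rows; each row is the pose to reach, as a shift and turn from the pose measured when the call began; what a row does not reach only later rows make up. A row lasts 1/12 s, in which the tool goes at most 41.7 mm and 7.16 degrees, less where a joint would pass 70% of its speed; a pose out of reach is approached as far as the arm can. A call with a gripper value outside its range is refused whole. The fingers move at their own pace and stop on an object; "force" is the grip in N (left out, the last holds). Time passes only in rows, so rows that repeat a pose let the fingers close. It gives the time, the measured TCP pose, the force and the opening at its end, in the units of the state.
- ctrl.get_obs(): the state, without advancing time (a new reading comes with each control period).
- viewer.camera(name): name is "scene" or "top"; returns (picture, depth): 384x512x3 uint8, blue, green, red; 384x512 float32, m along the optical axis (not along the pixel's ray), 0 where there is no reading.
- viewer.camera_info(name): a dict with "fx", "fy", "cx", "cy" (pixels), "R" (3x3) and "t" (3): a world point X has camera coordinates R X + t. Camera axes: x right, y down, z forward; pixel columns grow to the right and rows downward; lengths in m; the calibration is good to about 2 mm. A picture is of the moment at which its call begins. camera_info takes no time and is no camera call.
- ticket.hand_in(): hands the job in, once; it reports no verdict.
Trained networks look in the newest picture that a camera, given by its name, has taken for a name from the list of things; names that differ only in an ending like _2 or _b are one class to them, and where a whole thing is asked for, a point or a joint stands for the part that bears it (a point fixed in the world has none). Each returns a list of dicts, best first, with "confidence" (0 to 1); they miss things now and then, are a little off and sometimes report something else, mostly with a low value. They report only what shows in the picture. A call takes as long as a camera call. They do not tell look-alikes from the thing itself.
- nets.silhouettes(camera, thing): "region" (384x512 bool, what is visible of it) and "extent" ([left, top, right, bottom] in pixels, round what is visible of it).
The state is a dict: "time_s": time; "qpos": joint angles; "joint_vel": joint speeds; "tau": joint torques, N m; "ee_pos": TCP position; "eef_rot": TCP orientation; "force": force on the tool from outside, world axes, zero at the start; "moment": the same for the moment, N m; "grip_width": finger opening in m.
Only numpy, scipy, OpenCV 4.12 (cv2) and the standard library are available. Lean on these libraries where they do the work, as an engineer would, in place of code of your own. Each camera call takes 0.05 s, during which the arm holds its last target. There are 200 camera calls.

## Working session

There is one attempt and no reset: what is moved stays moved. The work goes in short steps, Python scripts to look and compute and a tool call to move; the robot and the scene stay as the last step left them, time stands still between calls to the robot, and variables do not carry over. Pictures are saved under pics/ and viewed, about 12 in all and at most 16, crops included, and the job is handed in when it is done.

Besides the shell and the picture viewer there is one more tool, called after ">>>" in YAML: its name, and indented under it one key for each argument. carry_out: Moves the arm, as the interface text tells. Its arguments: {"type":"object","properties":{"commands":{"type":"array","items":{"type":"number"}},"force":{"type":"number"}},"required":["commands"]}

```bash
mkdir -p pics; cat > h.py <<'E'
import numpy as np, cv2
from station import ctrl, viewer, ticket, nets
def world(cam, depth):
    i=viewer.camera_info(cam); v,u=np.mgrid[0:384,0:512]
    c=np.stack([(u-i["cx"])/i["fx"]*depth,(v-i["cy"])/i["fy"]*depth,depth],-1)
    return (c-np.array(i["t"]))@np.array(i["R"])
def pts(cam,depth,mask):
    W=world(cam,depth); return W[mask&(depth>0)]
def rect(P):
    "min-area rectangle in world xy, mm and deg"
    (c,s,a)=cv2.minAreaRect((P[:,:2]*1000).astype(np.float32)); return np.round(c,1),np.round(s,1),round(a,1)
def save(name,img,crop=None,k=1):
    if crop: l,t,r,b=crop; img=img[t:b,l:r]
    cv2.imwrite("pics/"+name,cv2.resize(img,None,fx=k,fy=k,interpolation=cv2.INTER_CUBIC))
E
python3 - <<'E'
from h import *
o=ctrl.get_obs(); print(o["time_s"],o["ee_pos"],o["eef_rot"],o["grip_width"],ctrl.hold_point_z)
for c in("top","scene"):
    im,d=viewer.camera(c); save(c+"0.png",im,k=1.5); np.save(c+"d.npy",d)
    i=viewer.camera_info(c); print(c,i["fx"],np.round(-np.array(i["R"]).T@i["t"],3),np.round(i["R"],2).tolist())
    for t in("tub","lid","bar0","pot_a","round_board","cut_board","pepper_mill","oil_bottle","salt_dish","egg_timer"):
        for r in nets.silhouettes(c,t):
            if r["confidence"]<.3: continue
            P=pts(c,d,r["region"]); 
            if len(P)<5: continue
            z=np.percentile(P[:,2],90); T=P[P[:,2]>z-.006]
            print(t,round(r["confidence"],2),np.round(r["extent"]).astype(int).tolist(),"ztop",round(z,3),*rect(T))
E
```

```text
0.0 [0.20273595 0.5109164  0.1710654 ] [-3.14151430e+00  1.22987295e-03  1.19302740e+00] 0.09356766063851608 0.0188
top 396.0353323489499 [ 0.471 -0.029  1.147] [[0.02, -1.0, -0.0], [-1.0, -0.02, -0.07], [0.07, 0.01, -1.0]]
tub 0.56 [209, 200, 296, 251] ztop 0.054 [466.7 -30.8] [236.2 118. ] 81.9
tub 0.5 [290, 252, 318, 277] ztop 0.027 [ 361.5 -180.9] [62.5 63.5] 46.3
lid 0.75 [88, 152, 152, 237] ztop 0.024 [537.1 347.4] [224.1 118.7] 18.6
bar0 0.76 [336, 185, 355, 202] ztop 0.038 [ 562.7 -300.9] [43.1 34.3] 41.2
bar0 0.68 [344, 213, 363, 234] ztop 0.038 [ 479.5 -322.1] [44.4 35.8] 39.3
bar0 0.68 [358, 266, 373, 283] ztop 0.025 [ 336.3 -352. ] [43.2 36.2] 32.1
bar0 0.64 [369, 179, 385, 194] ztop 0.038 [ 580.6 -388.9] [43.2 35.8] 6.5
bar0 0.64 [389, 257, 409, 278] ztop 0.025 [ 351.  -449.5] [42.2 34.6] 28.1
bar0 0.4 [128, 109, 161, 144] ztop 0.187 [725.1 256.3] [31.4 31.4] 22.1
pot_a 0.77 [222, 210, 242, 235] ztop 0.046 [470.8  21.7] [47.6 47.3] 72.8
pot_a 0.65 [259, 218, 275, 237] ztop 0.046 [455.6 -76.1] [47.7 47.7] 78.8
round_board 0.91 [221, 115, 288, 183] ztop 0.014 [682.6 -37.2]
[... 1366 characters left out ...]
 0.74 [227, 167, 244, 186] ztop 0.045 [455.7 -81.1] [45.7 52. ] 78.8
pot_a 0.62 [260, 165, 279, 185] ztop 0.046 [471.6  18.1] [42.8 49.5] 76.1
round_board 0.66 [230, 219, 306, 287] ztop 0.015 [683.4 -40.6] [187.8 188. ] 7.3
cut_board 0.68 [98, 176, 187, 274] ztop 0.015 [ 535.5 -357.7] [211.3 209.9] 12.5
cut_board 0.47 [370, 203, 409, 252] ztop 0.186 [727.2 251.7] [31.7 30.7] 80.6
pepper_mill 0.83 [366, 203, 407, 251] ztop 0.186 [727.5 250.9] [30.5 31.6] 5.5
oil_bottle 0.61 [163, 249, 198, 296] ztop 0.199 [ 738.9 -260.1] [25.  26.2] 84.5
salt_dish 0.61 [183, 148, 207, 166] ztop 0.029 [ 362.7 -183.3] [66.4 63.7] 15.0
egg_timer 0.85 [301, 124, 319, 144] ztop 0.054 [354.5 165. ] [35.4 30.2] 87.5
```

View pics/top0.png

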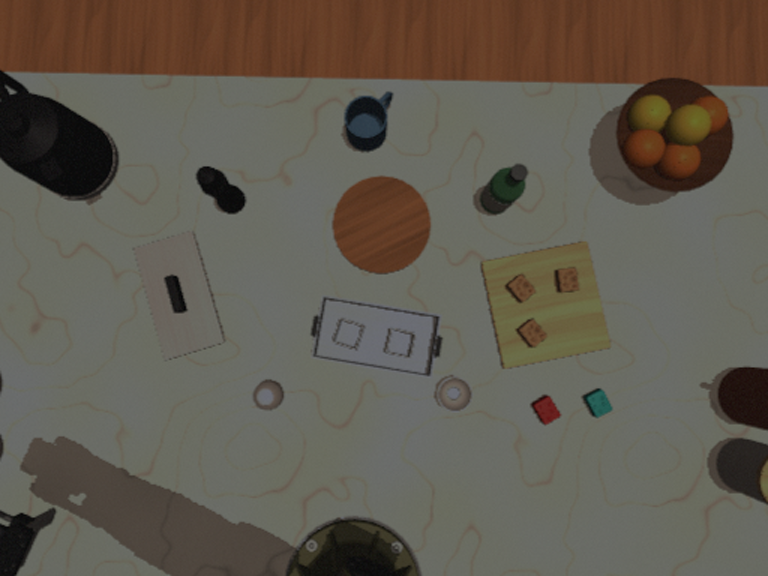

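```bash
python3 - <<'E'
from h import *
im=cv2.imread("pics/top0.png"); im=cv2.resize(im,(512,384)); 
save("c1.png",im,(310,150,420,290),4)
E
```

```text
(no output)
```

View pics/c1.png

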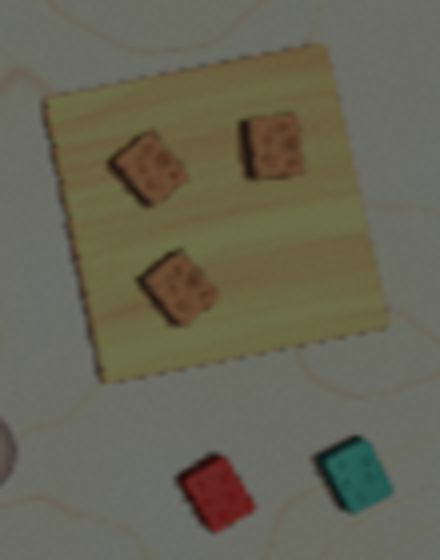

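The three brown blocks on the chopping board at (345,193), (353,223) and (377,186) are the oat bars. The red block at (364,274) and the turquoise one at (399,267) are look-alikes on the counter, so I leave those alone. The pots are in the tub at (232,222) and (267,228), and the lid is at (120,195). Starting with the left pot.

>>> carry_out:
  commands: [-0.32,26.8,-49.1,-5,0,0,-1.456,-0.32,26.8,-49.1,-5,0,0,-1.456,-0.32,26.8,-49.1,-5,0,0,-1.456,-0.32,26.8,-49.1,-5,0,0,-1.456,-0.32,26.8,-49.1,-5,0,0,-1.456,-0.32,26.8,-49.1,-5,0,0,-1.456,-0.32,26.8,-49.1,-5,0,0,-1.456,-0.32,26.8,-49.1,-5,0,0,-1.456,-0.32,26.8,-49.1,-5,0,0,-1.456,-0.32,26.8,-49.1,-5,0,0,-1.456,-0.32,26.8,-49.1,-5,0,0,-1.456,-0.32,26.8,-49.1,-5,0,0,-1.456]
  force: 25

```text
time_s: 2.1
ee_pos: [0.4421, 0.072, 0.1273]
eef_rot: [-3.141, -0.001, -0.27]
force: [0.2, 1.2, -0.5]
grip_width: 0.0621
```

>>> carry_out:
  commands: [-0.32,2.9,-5.2,-3.5,0,0,0,-0.32,2.9,-5.2,-3.5,0,0,0,-0.32,2.9,-5.2,-3.5,0,0,0,-0.32,2.9,-5.2,-3.5,0,0,0,-0.32,2.9,-5.2,-3.5,0,0,0]

```text
time_s: 2.52
ee_pos: [0.471, 0.0204, 0.0926]
eef_rot: [-3.141, -0.001, -0.27]
force: [1.2, -0.2, 0.5]
grip_width: 0.0617
```

```bash
python3 - <<'E'
from h import *
im,d=viewer.camera("scene"); save("s1.png",im,(190,110,320,220),5)
i=viewer.camera_info("scene");o=ctrl.get_obs();p=np.array(i["R"])@o["ee_pos"]+i["t"];print(o["ee_pos"],p[0]/p[2]*i["fx"]+i["cx"],p[1]/p[2]*i["fy"]+i["cy"])
W=world("scene",d); 
m=(W[...,2]>.085)&(W[...,2]<.11)&(abs(W[...,0]-.471)<.08)&(abs(W[...,1]-.02)<.06)&(d>0)
print(m.sum(),np.round(W[m].min(0),3),np.round(W[m].max(0),3))
E
```

```text
[0.47112561 0.020752   0.09288377] 271.68047161911517 160.0846479353409Traceback (most recent call last):
  File "<stdin>", line 6, in <module>
    return umr_minimum(a, axis, None, out, keepdims, initial, where)
ValueError: zero-size array to reduction operation minimum which has no identity
```

View pics/s1.png

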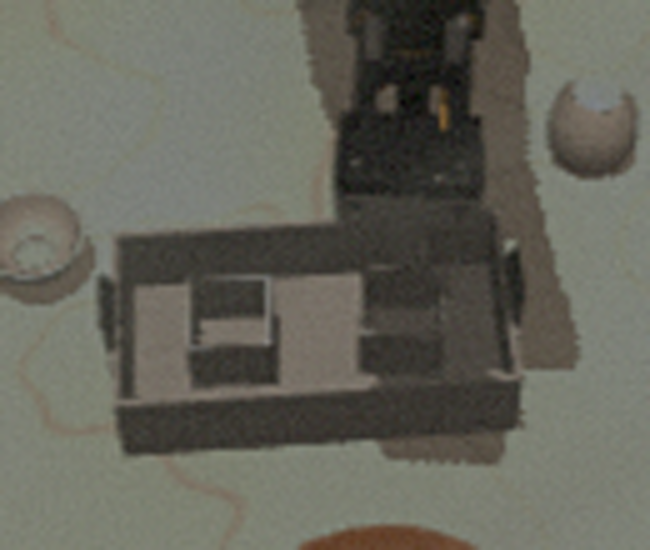

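>>> carry_out:
  commands: [-0.32,0,0,-3.5,0,0,0,-0.32,0,0,-5.5,0,0,0,-0.32,0,0,-7,0,0,0,-0.32,0,0,-8,0,0,0,-0.32,0,0,-8,0,0,0,0.3,0,0,-8,0,0,0,0.3,0,0,-8,0,0,0,0.3,0,0,-8,0,0,0,0.3,0,0,-8,0,0,0,0.3,0,0,-8,0,0,0]

```text
time_s: 3.4
ee_pos: [0.4714, 0.0208, 0.0134]
eef_rot: [-3.141, -0.002, -0.269]
force: [-0.5, -0.4, 1.3]
grip_width: 0.0343
```

```bash
python3 - <<'E'
from h import *
for c,b in(("top",(190,185,310,265)),("scene",(195,120,310,210))):
    im,d=viewer.camera(c); save("g_%s.png"%c,im,b,4)
a=cv2.imread("pics/g_top.png");b=cv2.imread("pics/g_scene.png");b=cv2.resize(b,(a.shape[1],a.shape[0]));cv2.imwrite("pics/g.png",cv2.vconcat([a,b])[:600])
print(ctrl.get_obs()["grip_width"],a.shape)
E
```

```text
0.03320842519072861 (320, 480, 3)
```

View pics/g.png

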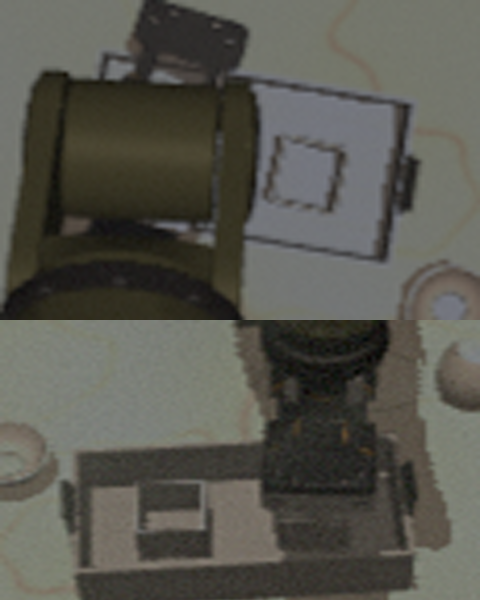

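```bash
python3 - <<'E'
from h import *
im,d=viewer.camera("scene"); W=world("scene",d)
m=(abs(W[...,0]-.471)<.07)&(abs(W[...,1]-.02)<.045)&(d>0)&(W[...,2]>.012)
v,u=np.where(m); print(u.min(),u.max(),v.min(),v.max())
for uu in range(256,290,4):
    print(uu,[tuple((W[vv,uu]*1000).round().astype(int).tolist()) for vv in range(156,196,3)])
E
```

```text
247 298 34 195
256 [(415, -11, 47), (415, -12, 33), (413, -11, 15), (416, -12, 4), (428, -15, 6), (436, -17, 2), (449, -19, 6), (457, -21, 2), (467, -23, 2), (476, -25, 1), (491, -28, 8), (525, -35, 48), (527, -36, 35), (526, -36, 18)]
260 [(502, -19, 164), (526, -24, 186), (538, -26, 189), (545, -28, 187), (550, -29, 181), (539, -27, 152), (451, -8, 4), (461, -10, 4), (471, -12, 3), (479, -14, 1), (491, -17, 4), (529, -25, 50), (528, -25, 33), (529, -25, 18)]
264 [(522, -13, 188), (530, -15, 187), (539, -17, 188), (546, -18, 186), (550, -19, 179), (542, -17, 154), (453, 4, 4), (490, -5, 46), (487, -4, 26), (490, -5, 15), (494, -5, 4), (527, -13, 44), (529, -14, 31), (528, -13, 12)]
268 [(505, 1, 163), (532, -5, 188), (542, -7, 189), (549, -9, 187), (552, -10, 179), (546, -8, 157), (495, 5, 64), (490, 7, 42), (490, 7, 27), (491, 7, 11), (528, -2, 57), (530, -3, 44), (529, -2, 27), (528, -2, 7)]
272 [(507, 11, 162), (534, 4, 187), (544, 2, 189), (551, 0, 187), (557, -1, 182), (549, 1, 158), (499, 15, 67), (493, 17, 43), (495, 17, 30), (495, 18, 15), (531, 8, 57), (534, 8, 46), (534, 8
[... 181 characters left out ...]
(533, 19, 56), (533, 19, 41), (532, 20, 23), (534, 20, 10)]
280 [(530, 25, 188), (538, 24, 186), (546, 21, 186), (558, 18, 191), (562, 18, 184), (555, 20, 160), (465, 49, 6), (474, 47, 4), (484, 45, 4), (493, 42, 3), (535, 30, 55), (534, 31, 39), (537, 30, 27), (535, 32, 7)]
284 [(515, 41, 163), (541, 33, 189), (548, 31, 186), (559, 28, 190), (562, 28, 180), (557, 30, 160), (468, 61, 6), (477, 58, 6), (488, 55, 6), (495, 54, 2), (538, 40, 56), (537, 41, 39), (536, 42, 21), (536, 43, 4)]
288 [(438, 78, 51), (441, 78, 41), (444, 77, 30), (449, 77, 21), (454, 76, 13), (458, 76, 3), (468, 73, 2), (479, 70, 5), (489, 67, 3), (501, 64, 7), (539, 51, 55), (539, 52, 38), (539, 53, 22), (539, 54, 6)]
```

>>> carry_out:
  commands: [0.3,0,0,3,0,0,0,0.3,0,0,6,0,0,0,0.3,0,0,9,0,0,0,0.3,0,0,9,0,0,0]

```text
time_s: 3.88
ee_pos: [0.4737, 0.0207, 0.1083]
eef_rot: [-3.139, -0.009, -0.269]
force: [0.7, -0.3, 1.6]
grip_width: 0.0327
```

```bash
python3 - <<'E'
from h import *
im,d=viewer.camera("scene"); W=world("scene",d)
save("s2.png",im,(235,110,315,210),6)
for r in nets.silhouettes("scene","pot_a"):
    P=pts("scene",d,r["region"]);z=np.percentile(P[:,2],90);T=P[abs(P[:,2]-z)<.006]
    print(r["confidence"],r["extent"],z,*rect(T))
E
```

```text
0.81 [226.0, 163.6, 247.2, 188.7] 0.04599295757206553 [456.  -80.9] [45.8 51.1] 79.7
0.56 [260.6, 164.1, 279.4, 185.6] 0.04578520034308869 [470.8  17.1] [45.6 51.2] 77.2
```

View pics/s2.png

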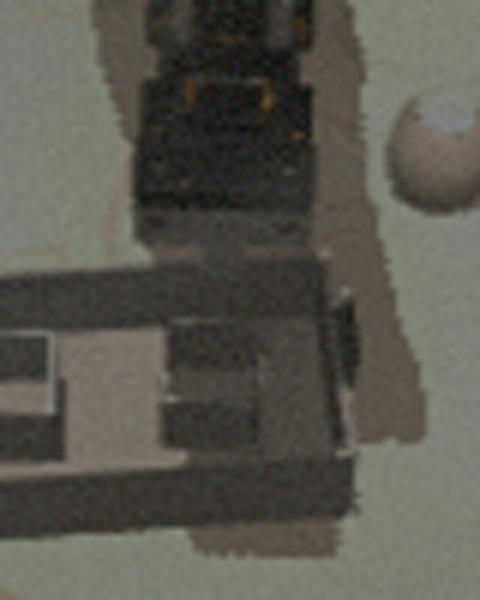

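```bash
python3 - <<'E'
from h import *
o=ctrl.get_obs();print(o["ee_pos"],o["eef_rot"],o["grip_width"],o["time_s"])
im,d=viewer.camera("scene"); W=world("scene",d)
for vv in range(134,164,2):
    print(vv,[tuple((W[vv,uu]*1000).round().astype(int).tolist()) for uu in range(258,288,3)])
E
```

```text
[0.47164723 0.02070597 0.10375278] [-3.1404282  -0.00376099 -0.2692544 ] 0.03308101747855263 3.9833
134 [(524, -28, 279), (525, -21, 279), (527, -14, 278), (528, -8, 278), (530, -1, 279), (530, 6, 277), (534, 12, 279), (536, 18, 280), (535, 25, 277), (538, 31, 279)]
136 [(530, -29, 279), (531, -22, 278), (533, -16, 279), (534, -9, 278), (536, -3, 279), (536, 4, 278), (538, 11, 278), (541, 17, 280), (540, 24, 277), (544, 30, 280)]
138 [(534, -30, 277), (536, -23, 278), (536, -17, 276), (541, -11, 280), (543, -4, 281), (544, 2, 280), (546, 8, 281), (545, 16, 278), (548, 22, 280), (548, 29, 278)]
140 [(543, -32, 282), (543, -25, 279), (543, -18, 278), (545, -12, 278), (547, -5, 279), (548, 1, 278), (549, 8, 278), (551, 14, 279), (552, 21, 277), (554, 27, 279)]
142 [(546, -32, 278), (547, -26, 278), (550, -20, 279), (549, -13, 277), (553, -7, 280), (554, 0, 279), (554, 7, 277), (556, 13, 278), (559, 19, 281), (557, 26, 276)]
144 [(547, -33, 273), (548, -26, 272), (551, -20, 274), (552, -13, 273), (554, -7, 274), (556, -1, 274), (557, 6, 274), (559, 12, 275), (562, 18, 277), (563, 25, 276
[... 726 characters left out ...]
 9, 156), (499, 16, 158), (420, 47, 46), (422, 55, 46), (425, 64, 47), (424, 73, 43)]
156 [(417, -6, 48), (415, 3, 43), (417, 12, 43), (418, 21, 42), (497, 9, 149), (497, 17, 147), (425, 46, 43), (424, 55, 39), (425, 64, 38), (427, 72, 38)]
158 [(416, -6, 38), (416, 3, 34), (418, 12, 34), (420, 20, 34), (420, 29, 31), (422, 38, 31), (426, 46, 35), (423, 56, 28), (426, 64, 30), (426, 73, 26)]
160 [(417, -6, 28), (418, 3, 27), (418, 12, 25), (420, 20, 24), (421, 29, 23), (421, 38, 20), (423, 47, 21), (425, 56, 20), (426, 65, 18), (427, 74, 17)]
162 [(417, -6, 18), (415, 3, 13), (418, 12, 14), (420, 21, 14), (420, 30, 11), (422, 38, 11), (423, 47, 10), (424, 56, 9), (428, 64, 12), (426, 75, 6)]
```

The depth data shows the finger tips about 40 mm above the reported TCP, and the gripper body is offset by the same amount. The first descent therefore stopped above the pot. I'll trust the camera for height, so true z ≈ reported + 40 mm.

>>> carry_out:
  commands: [-0.32,0,0,-1,0,0,0,-0.32,0,0,-3,0,0,0,-0.32,0,0,-5,0,0,0,-0.32,0,0,-7,0,0,0,-0.32,0,0,-9,0,0,0,-0.32,0,0,-10.5,0,0,0,-0.32,0,0,-12,0,0,0,-0.32,0,0,-12.4,0,0,0,-0.32,0,0,-12.4,0,0,0]

```text
time_s: 4.78
ee_pos: [0.4694, 0.0208, -0.0234]
eef_rot: [3.141, 0.002, -0.269]
force: [-0.7, 0.5, 1.5]
grip_width: 0.0617
```

```bash
python3 - <<'E'
from h import *
o=ctrl.get_obs();print(o["ee_pos"],o["grip_width"],np.round(o["force"],1))
im,d=viewer.camera("scene"); W=world("scene",d)
for vv in range(160,192,2):
    print(vv,[tuple((W[vv,uu]*1000).round().astype(int).tolist()) for uu in range(261,286,3)])
E
```

```text
[ 0.46938288  0.02075193 -0.02340755] 0.06173588467259069 [-0.7  0.5  1.5]
160 [(488, -13, 126), (508, -9, 152), (419, 21, 22), (439, 24, 49), (438, 34, 45), (503, 24, 136), (515, 28, 150), (424, 65, 16), (428, 73, 18)]
162 [(496, -15, 130), (512, -10, 150), (501, 0, 132), (503, 8, 131), (505, 15, 132), (510, 22, 137), (522, 26, 152), (510, 38, 132), (426, 74, 6)]
164 [(504, -17, 132), (520, -12, 152), (508, -1, 132), (509, 6, 131), (510, 14, 130), (518, 20, 139), (528, 25, 152), (516, 37, 131), (431, 73, 2)]
166 [(523, -21, 150), (524, -13, 149), (527, -6, 151), (529, 1, 152), (532, 8, 154), (535, 15, 155), (533, 24, 150), (535, 31, 151), (440, 71, 6)]
168 [(531, -22, 153), (532, -15, 153), (533, -7, 151), (533, 0, 149), (534, 8, 148), (538, 15, 151), (538, 22, 149), (542, 29, 152), (447, 69, 6)]
170 [(536, -24, 152), (538, -16, 152), (540, -9, 153), (541, -2, 152), (542, 6, 151), (544, 13, 151), (545, 21, 151), (547, 28, 151), (454, 67, 5)]
172 [(542, -25, 152), (542, -17, 149), (544, -10, 150), (546, -3, 150), (547, 5, 149), (549, 12, 151), (551, 19, 151), (553, 26, 151), (461, 65
[... 588 characters left out ...]
87, 59, 3)]
182 [(478, -11, 4), (489, -4, 18), (508, 0, 45), (510, 8, 46), (512, 16, 46), (498, 29, 20), (490, 40, 4), (491, 49, 3), (496, 56, 7)]
184 [(484, -12, 2), (489, -5, 8), (506, 0, 31), (510, 8, 35), (513, 16, 37), (500, 28, 13), (497, 38, 5), (499, 47, 5), (502, 55, 7)]
186 [(492, -14, 5), (491, -5, 0), (527, -5, 56), (530, 3, 58), (531, 11, 57), (534, 19, 58), (535, 27, 56), (535, 35, 55), (538, 43, 57)]
188 [(530, -22, 57), (529, -14, 51), (530, -6, 51), (531, 3, 49), (534, 10, 50), (533, 19, 46), (536, 27, 48), (536, 35, 45), (537, 44, 45)]
190 [(528, -22, 43), (529, -14, 40), (533, -6, 44), (532, 2, 41), (532, 11, 37), (533, 19, 36), (535, 27, 37), (536, 36, 34), (537, 44, 32)]
```

>>> carry_out:
  commands: [0.6,0,0,0,0,0,0,0.6,0,0,0,0,0,0,0.6,0,0,0,0,0,0,0.6,0,0,0,0,0,0,0.6,0,0,0,0,0,0,0.6,0,0,0,0,0,0,0.6,0,0,4,0,0,0,0.6,0,0,8,0,0,0,0.6,0,0,10,0,0,0,0.6,0,0,10,0,0,0]
  force: 30

```text
time_s: 5.67
ee_pos: [0.4724, 0.0207, 0.0821]
eef_rot: [-3.14, -0.007, -0.269]
force: [0.2, -0.1, -0.4]
grip_width: 0.0482
```

>>> carry_out:
  commands: [0.6,3,-0.5,0,0,0,0.1,0.6,6,-1,0,0,0,0.2,0.6,10,-1.5,0,0,0,0.269,0.6,14,-2.2,0,0,0,0.269,0.6,18,-2.8,0,0,0,0.269,0.6,21.1,-2.8,0,0,0,0.269,0.6,21.1,-2.8,0,0,0,0.269,0.6,21.1,-2.8,-3,0,0,0.269,0.6,21.1,-2.8,-5,0,0,0.269,0.6,21.1,-2.8,-6,0,0,0.269,0.6,21.1,-2.8,-6,0,0,0.269]

```text
time_s: 6.58
ee_pos: [0.6815, -0.0071, 0.0187]
eef_rot: [-3.139, -0.001, -0.0]
force: [0.3, -0.3, -0.5]
grip_width: 0.0476
```

```bash
cat >> h.py <<'E'
def find(thing,cams=("top","scene"),dz=.006,cmin=.3):
    for c in cams:
        im,d=viewer.camera(c)
        for r in nets.silhouettes(c,thing):
            if r["confidence"]<cmin: continue
            P=pts(c,d,r["region"])
            if len(P)<5: continue
            z=np.percentile(P[:,2],90); T=P[abs(P[:,2]-z)<dz]
            print(c,thing,round(r["confidence"],2),np.round(r["extent"]).astype(int).tolist(),"ztop",round(z,3),"zmin",np.round(np.percentile(P[:,2],3),3),*rect(T),flush=True)
    return im,d
E
python3 - <<'E'
from h import *
im,d=find("pot_a",("scene",))
o=ctrl.get_obs();print(o["ee_pos"])
W=world("scene",d)
for vv in range(200,262,4):
    print(vv,[tuple((W[vv,uu]*1000).round().astype(int).tolist()) for uu in range(262,284,4)])
E
```

```text
scene pot_a 0.66 [227, 165, 245, 186] ztop 0.046 zmin 0.006 [455.6 -81.2] [45.9 51.7] 78.8
scene pot_a 0.66 [267, 222, 283, 247] ztop 0.088 zmin 0.047 [672.1 -24.4] [28.4 59.3] 50.9
[ 0.68349815 -0.00727995  0.02259331]
200 [(716, -62, 320), (716, -54, 318), (694, -40, 275), (703, -35, 288), (705, -27, 288), (707, -19, 289)]
204 [(548, -24, -1), (684, -46, 244), (691, -39, 254), (1076, -144, 960), (706, -27, 274), (712, -20, 281)]
208 [(562, -27, 2), (656, -39, 173), (698, -41, 248), (701, -33, 251), (710, -27, 264), (1076, -144, 960)]
212 [(574, -29, 1), (576, -18, 0), (665, -31, 167), (708, -34, 247), (711, -27, 249), (713, -19, 250)]
216 [(593, -34, 14), (593, -23, 10), (676, -34, 170), (695, -30, 204), (693, -20, 196), (690, -10, 185)]
220 [(605, -37, 15), (605, -25, 9), (686, -36, 170), (699, -31, 192), (701, -22, 192), (703, -14, 192)]
224 [(615, -39, 12), (618, -28, 12), (620, -18, 12), (706, -32, 186), (704, -23, 179), (659, 3, 78)]
228 [(626, -41, 11), (629, -31, 10), (708, -42, 175), (709, -33, 173), (721, -27, 193), (713, -15, 173)]
232 [(639, -44, 13), (641, -34, 11), (710, -42, 159), (719, -35, 174), (730, -30, 194), (723, -18, 175)]
236 [(650, -47, 12), (653, -37, 14), (684, -34, 78), (727, -37, 170), (739, -32, 193), (741, -24, 194)]
240 [(661, -49, 13), (663, -39, 11), (685, -34, 57), (746, -42, 193), (748, -34, 193), (750, -26, 194)]
244 [(672, -52, 12), (675, -42, 13), (677, -31, 13), (703, -28, 68), (757, -36, 194), (759, -28, 193)]
248 [(683, -54, 12), (684, -44, 9), (688, -34, 12), (704, -28, 46), (766, -39, 195), (767, -30, 192)]
252 [(694, -57, 12), (696, -47, 12), (699, -37, 13), (702, -27, 15), (760, -36, 157), (761, -27, 154)]
256 [(705, -59, 11), (707, -49, 13), (708, -39, 9), (711, -29, 11), (714, -19, 13), (716, -9, 13)]
260 [(715, -61, 11), (717, -51, 11), (721, -42, 15), (721, -31, 10), (724, -21, 11), (728, -12, 15)]
```

>>> carry_out:
  commands: [0.6,0,0,-1,0,0,0,0.6,0,0,-2,0,0,0,0.6,0,0,-3,0,0,0,0.6,0,0,-3.3,0,0,0,0.6,0,0,-3.5,0,0,0,0.6,0,0,-3.5,0,0,0]

```text
time_s: 7.18
ee_pos: [0.6834, -0.0073, -0.0128]
eef_rot: [-3.14, -0.006, -0.0]
force: [0.4, -0.0, -0.8]
grip_width: 0.0478
```

>>> carry_out:
  commands: [0.6,0,0,-0.15,0,0,0,0.6,0,0,-0.25,0,0,0,0.6,0,0,-0.25,0,0,0]

```text
time_s: 7.43
ee_pos: [0.6838, -0.0073, -0.0136]
eef_rot: [-3.14, -0.007, -0.0]
force: [-4.6, 0.4, 11.3]
grip_width: 0.0481
```

>>> carry_out:
  commands: [0.3,0,0,0.05,0,0,0,-0.32,0,0,0.05,0,0,0,-0.32,0,0,0.05,0,0,0,-0.32,0,0,0.05,0,0,0,-0.32,0,0,2,0,0,0,-0.32,0,0,5,0,0,0,-0.32,0,0,8,0,0,0,-0.32,0,0,10,0,0,0,-0.32,-4,-1,10,0,0,-0.1,-0.32,-8,-2.5,10,0,0,-0.195,-0.32,-12,-4,10,0,0,-0.195]

```text
time_s: 8.35
ee_pos: [0.5642, -0.0466, 0.0861]
eef_rot: [-3.14, -0.008, -0.201]
force: [1.1, -0.7, 1.0]
grip_width: 0.0621
```

>>> carry_out:
  commands: [-0.32,-4,-1.2,0,0,0,0,-0.32,-8,-2.4,0,0,0,0,-0.32,-10.85,-3.2,0,0,0,0,-0.32,-10.85,-3.2,0,0,0,0,-0.32,-10.85,-3.2,-3,0,0,0,-0.32,-10.85,-3.2,-6,0,0,0,-0.32,-10.85,-3.2,-8,0,0,0,-0.32,-10.85,-3.2,-9.5,0,0,0,-0.32,-10.85,-3.2,-10.8,0,0,0,-0.32,-10.85,-3.2,-10.8,0,0,0]

```text
time_s: 9.18
ee_pos: [0.4547, -0.0782, -0.024]
eef_rot: [-3.14, -0.004, -0.2]
force: [-0.6, 0.7, -0.3]
grip_width: 0.0621
```

```bash
python3 - <<'E'
from h import *
find("pot_a")
E
```

```text
top pot_a 0.65 [236, 137, 253, 160] ztop 0.054 zmin 0.012 [682.3  -6. ] [49.3 44.9] 1.3
scene pot_a 0.62 [266, 234, 289, 255] ztop 0.053 zmin 0.012 [683.7 -10.7] [47.3 48.4] 88.7
```

>>> carry_out:
  commands: [0.6,0,0,0,0,0,0,0.6,0,0,0,0,0,0,0.6,0,0,0,0,0,0,0.6,0,0,0,0,0,0,0.6,0,0,0,0,0,0,0.6,0,0,0,0,0,0,0.6,0,0,4,0,0,0,0.6,0,0,8,0,0,0,0.6,0,0,10,0,0,0,0.6,0,0,10,0,0,0]

```text
time_s: 10.22
ee_pos: [0.4586, -0.0792, 0.0834]
eef_rot: [-3.14, -0.016, -0.2]
force: [0.1, -0.3, 0.5]
grip_width: 0.0478
```

>>> carry_out:
  commands: [0.6,4,0,0,0,0,0.1,0.6,8,0,0,0,0,0.2,0.6,12,0.3,0,0,0,0.2,0.6,16,0.6,0,0,0,0.2,0.6,20,0.9,0,0,0,0.2,0.6,22.5,0.9,0,0,0,0.2,0.6,22.5,0.9,0,0,0,0.2,0.6,22.5,0.9,-3,0,0,0.2,0.6,22.5,0.9,-6,0,0,0.2,0.6,22.5,0.9,-8,0,0,0.2,0.6,22.5,0.9,-9,0,0,0.2,0.6,22.5,0.9,-9,0,0,0.2]

```text
time_s: 11.22
ee_pos: [0.6817, -0.07, -0.0097]
eef_rot: [-3.14, -0.012, -0.001]
force: [-0.5, 0.0, -0.0]
grip_width: 0.0479
```

>>> carry_out:
  commands: [0.6,0,0,-0.2,0,0,0,0.6,0,0,-0.35,0,0,0,0.6,0,0,-0.45,0,0,0,0.6,0,0,-0.45,0,0,0]

```text
time_s: 11.55
ee_pos: [0.6822, -0.0702, -0.0121]
eef_rot: [-3.14, -0.013, -0.001]
force: [-4.2, 0.0, 5.1]
grip_width: 0.0482
```

>>> carry_out:
  commands: [0.3,0,0,0.05,0,0,0,-0.32,0,0,0.05,0,0,0,-0.32,0,0,0.05,0,0,0,-0.32,0,0,0.05,0,0,0,-0.32,0,0,3,0,0,0,-0.32,0,0,6,0,0,0,-0.32,0,0,9,0,0,0,-0.32,-3,0,10,0,0,-0.1,-0.32,-7,0,10,0,0,-0.2,-0.32,-11,0,10,0,0,-0.3,-0.32,-13,-3,10,0,0,-0.4,-0.32,-13,-7,10,0,0,-0.5]

```text
time_s: 12.55
ee_pos: [0.5493, -0.1386, 0.0885]
eef_rot: [-3.14, -0.013, -0.502]
force: [2.1, 0.1, 0.2]
grip_width: 0.062
```

```bash
python3 - <<'E'
from h import *
find("pot_a");find("bar0");im,d=find("tub",cmin=.45)
o=ctrl.get_obs();print(o["ee_pos"],o["eef_rot"],o["qpos"])
E
```

```text
top pot_a 0.75 [258, 140, 274, 158] ztop 0.054 zmin 0.011 [680.9 -67.6] [48.5 44.9] 1.0
top pot_a 0.6 [234, 139, 252, 162] ztop 0.053 zmin 0.011 [682.4  -6. ] [48.4 44.8] 1.3
scene pot_a 0.84 [246, 237, 269, 259] ztop 0.053 zmin 0.013 [682.7 -72.8] [47.5 47. ] 2.2
scene pot_a 0.64 [268, 228, 291, 255] ztop 0.054 zmin 0.012 [683.1 -10.2] [48.5 49.3] 89.8
top bar0 0.77 [388, 260, 409, 277] ztop 0.026 zmin 0.007 [ 351.1 -450.1] [44.9 35.7] 26.9
top bar0 0.57 [338, 182, 354, 205] ztop 0.038 zmin 0.029 [ 563.8 -300.6] [42.3 35.5] 39.5
top bar0 0.5 [370, 180, 386, 194] ztop 0.038 zmin 0.021 [ 580.8 -388.6] [43.4 34.9] 8.4
top bar0 0.5 [344, 211, 364, 232] ztop 0.038 zmin 0.018 [ 479.1 -322.8] [43.5 35.9] 39.6
scene bar0 0.75 [139, 193, 162, 212] ztop 0.038 zmin 0.017 [ 480.  -327.1] [46.7 36.5] 41.0
scene bar0 0.71 [120, 230, 134, 248] ztop 0.038 zmin 0.025 [ 581.6 -392. ] [43.6 34.2] 7.9
scene bar0 0.57 [129, 155, 146, 172] ztop 0.026 zmin 0.006 [ 337.4 -356.4] [43.2 37.3] 29.4
scene bar0 0.49 [151, 213, 169, 234] ztop 0.038 zmin 0.018 [ 564.9 -306. ] [45.  35.8] 42.4
scene bar0 0.46 [94, 165, 109, 181] ztop 0.026 zmin 0.007 [ 351.  -454.7] [44.9 35.1] 27.7
top tub 0.87 [210, 198, 269, 248] ztop 0.053 zmin -0.0 [472.4   8.4] [148.9 117.7] 81.6
scene tub 0.86 [212, 153, 295, 199] ztop 0.053 zmin 0.001 [468.  -28.4] [216.1 122.1] 81.4
[ 0.55232366 -0.13963283  0.08777577] [-3.13993654 -0.01326599 -0.49949877] [-3.11453240e-01  4.15131790e-01  1.56896183e+00 -9.36919691e-04
  1.14415748e+00  1.88416566e-01]
```

>>> carry_out:
  commands: [-0.32,0.5,-4,0,0,0.013,-0.1,-0.32,0.8,-8,0,0,0.013,-0.2,-0.32,1,-12,0,0,0.013,-0.3,-0.32,1.2,-15,0,0,0.013,-0.364,-0.32,1.2,-16.4,0,0,0.013,-0.364,-0.32,1.2,-16.4,-3,0,0.013,-0.364,-0.32,1.2,-16.4,-6,0,0.013,-0.364,-0.32,1.2,-16.4,-8,0,0.013,-0.364,-0.32,1.2,-16.4,-9,0,0.013,-0.364,-0.32,1.2,-16.4,-10,0,0.013,-0.364,-0.32,1.2,-16.4,-10,0,0.013,-0.364]

```text
time_s: 14.07
ee_pos: [0.564, -0.3029, -0.0134]
eef_rot: [3.135, -0.002, -0.862]
force: [-0.1, -0.4, -0.9]
grip_width: 0.0624
```

>>> carry_out:
  commands: [-0.32,0,0,-0.4,0,0,0,-0.32,0,0,-0.8,0,0,0,-0.32,0,0,-1,0,0,0,-0.32,0,0,-1,0,0,0]

```text
time_s: 14.4
ee_pos: [0.5647, -0.3031, -0.0215]
eef_rot: [3.135, -0.003, -0.862]
force: [-3.0, 3.3, 10.9]
grip_width: 0.062
```

>>> carry_out:
  commands: [-0.32,0,0,0.25,0,0,0,-0.32,0,0,0.25,0,0,0,0.7,0,0,0.25,0,0,0,0.7,0,0,0.25,0,0,0,0.7,0,0,0.25,0,0,0,0.7,0,0,0.25,0,0,0,0.7,0,0,0.25,0,0,0,0.7,0,0,0.25,0,0,0,0.7,0,0,0.25,0,0,0,0.7,0,0,4,0,0,0,0.7,0,0,8,0,0,0,0.7,0,0,10,0,0,0]
  force: 20

```text
time_s: 15.4
ee_pos: [0.5658, -0.3037, 0.0829]
eef_rot: [3.137, -0.007, -0.862]
force: [1.3, -0.2, 0.3]
grip_width: 0.0357
```

>>> carry_out:
  commands: [0.7,-1,3.5,0,0,0,0.1,0.7,-2,7,0,0,0,0.2,0.7,-3,11,0,0,0,0.3,0.7,-4,15,0,0,0,0.4,0.7,-5,19,0,0,0,0.5,0.7,-6,23,0,0,0,0.6,0.7,-7,27,0,0,0,0.722,0.7,-8,30.5,0,0,0,0.722,0.7,-9,33.2,0,0,0,0.722,0.7,-9,33.2,0,0,0,0.722,0.7,-9,33.2,-3,0,0,0.722,0.7,-9,33.2,-5,0,0,0.722]

```text
time_s: 16.4
ee_pos: [0.4761, 0.0284, 0.0323]
eef_rot: [3.137, -0.009, -0.139]
force: [0.1, 0.3, -1.2]
grip_width: 0.0356
```

>>> carry_out:
  commands: [0.7,0,0,-1.5,0,0,0,0.7,0,0,-3,0,0,0,0.7,0,0,-3.5,0,0,0,0.7,0,0,-3.5,0,0,0]

```text
time_s: 16.73
ee_pos: [0.4756, 0.0281, -0.0036]
eef_rot: [3.136, -0.007, -0.139]
force: [-0.6, 1.3, -0.2]
grip_width: 0.0358
```

>>> carry_out:
  commands: [0.7,0,0,-1,0,0,0,0.7,0,0,-1.7,0,0,0,0.7,0,0,-2.1,0,0,0,0.7,0,0,-2.3,0,0,0,0.7,0,0,-2.3,0,0,0]

```text
time_s: 17.15
ee_pos: [0.4755, 0.028, -0.0268]
eef_rot: [3.136, -0.007, -0.139]
force: [0.0, -1.1, -0.5]
grip_width: 0.0358
```

>>> carry_out:
  commands: [0.7,0,0,-0.2,0,0,0,0.7,0,0,-0.4,0,0,0,0.7,0,0,-0.4,0,0,0]

```text
time_s: 17.4
ee_pos: [0.4759, 0.0281, -0.0294]
eef_rot: [3.137, -0.007, -0.139]
force: [-7.5, 1.6, 17.8]
grip_width: 0.0361
```

>>> carry_out:
  commands: [-0.2,0,0,0.15,0,0,0,-0.2,0,0,0.15,0,0,0,-0.2,0,0,0.15,0,0,0,-0.2,0,0,4,0,0,0,-0.2,0,0,8,0,0,0,-0.2,0,0,11,0,0,0,-0.3,0,-4,11,0,0,-0.1,-0.3,0,-8,11,0,0,-0.2,-0.3,0,-12,11,0,0,-0.3,-0.3,0,-16,11,0,0,-0.4,-0.3,0,-20,11,0,0,-0.5,-0.3,0,-24,11,0,0,-0.6]

```text
time_s: 18.4
ee_pos: [0.4755, -0.2139, 0.0806]
eef_rot: [3.137, -0.008, -0.744]
force: [0.5, -0.4, -1.2]
grip_width: 0.061
```

```bash
python3 - <<'E'
from h import *
find("bar0");im,d=find("tub",("scene",),cmin=.45); save("s3.png",im,(90,130,330,270),3.3)
o=ctrl.get_obs();print(o["ee_pos"],o["eef_rot"])
E
```

```text
top bar0 0.82 [386, 257, 410, 278] ztop 0.026 zmin -0.001 [ 350.9 -450. ] [44.6 35.4] 30.9
top bar0 0.53 [370, 181, 386, 195] ztop 0.038 zmin 0.023 [ 580.7 -388.7] [42.6 35.7] 7.7
top bar0 0.53 [89, 154, 149, 240] ztop 0.024 zmin 0.016 [537.  347.3] [223.4 118.5] 18.3
top bar0 0.46 [219, 214, 237, 230] ztop 0.031 zmin 0.004 [473.7  29.2] [43.1 35.2] 81.6
top bar0 0.42 [363, 266, 375, 282] ztop 0.026 zmin 0.018 [ 331.1 -354.9] [31.6 36.5] 40.7
scene bar0 0.82 [117, 230, 134, 246] ztop 0.039 zmin 0.025 [ 582.8 -392.3] [42.2 34.3] 8.7
scene bar0 0.74 [264, 168, 280, 183] ztop 0.03 zmin 0.005 [474.2  24.5] [43.6 39.2] 81.4
scene bar0 0.63 [129, 156, 145, 170] ztop 0.026 zmin 0.007 [ 337.8 -358.2] [45.9 31.5] 28.7
scene bar0 0.6 [94, 166, 109, 181] ztop 0.027 zmin 0.002 [ 351.4 -454.5] [47.5 35.5] 28.7
scene bar0 0.56 [141, 190, 162, 212] ztop 0.039 zmin 0.012 [ 480.2 -327.1] [44.4 35.2] 37.2
scene tub 0.64 [207, 150, 294, 198] ztop 0.054 zmin 0.001 [467.4 -35.1] [229.7 122.9] 81.5
[ 0.47585646 -0.21094335  0.08038168] [ 3.13658686 -0.006901   -0.73739106]
```

View pics/s3.png

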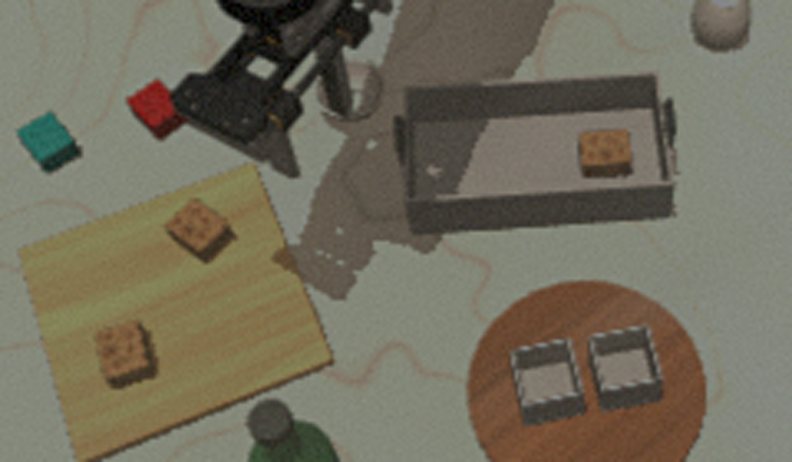

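The view shows both pots upright on the round board, one bar in the box at crop (605,152), and two brown bars left on the board at crop (198,228) and (124,352).

>>> carry_out:
  commands: [-0.3,0.2,-4,0,0,0,-0.1,-0.3,0.4,-8,0,0,0,-0.14,-0.3,0.4,-11.4,0,0,0,-0.14,-0.3,0.4,-11.4,0,0,0,-0.14,-0.3,0.4,-11.4,-3,0,0,-0.14,-0.3,0.4,-11.4,-6,0,0,-0.14,-0.3,0.4,-11.4,-8,0,0,-0.14,-0.3,0.4,-11.4,-9,0,0,-0.14,-0.3,0.4,-11.4,-9.7,0,0,-0.14,-0.3,0.4,-11.4,-9.7,0,0,-0.14]

```text
time_s: 19.53
ee_pos: [0.48, -0.3239, -0.0171]
eef_rot: [3.136, -0.006, -0.876]
force: [0.4, 0.0, 0.3]
grip_width: 0.0608
```

>>> carry_out:
  commands: [0.7,0,0,0,0,0,0,0.7,0,0,0,0,0,0,0.7,0,0,0,0,0,0,0.7,0,0,0,0,0,0,0.7,0,0,0,0,0,0,0.7,0,0,0,0,0,0,0.7,0,0,0,0,0,0,0.7,0,0,4,0,0,0,0.7,0,0,8,0,0,0,0.7,0,0,10,0,0,0,0.7,0,0,10,0,0,0]

```text
time_s: 20.45
ee_pos: [0.4818, -0.3254, 0.0881]
eef_rot: [3.138, -0.013, -0.876]
force: [1.0, 0.2, -0.2]
grip_width: 0.036
```

>>> carry_out:
  commands: [0.7,0,3.5,0,0,0,0.1,0.7,0,7,0,0,0,0.2,0.7,-0.5,11,0,0,0,0.3,0.7,-1,15,0,0,0,0.4,0.7,-1.5,19,0,0,0,0.5,0.7,-1.5,23,0,0,0,0.6,0.7,-1.5,27,0,0,0,0.737,0.7,-1.5,29.1,0,0,0,0.737,0.7,-1.5,29.1,-1,0,0,0.737,0.7,-1.5,29.1,-4,0,0,0.737,0.7,-1.5,29.1,-7,0,0,0.737,0.7,-1.5,29.1,-9,0,0,0.737]

```text
time_s: 21.45
ee_pos: [0.4654, -0.0346, -0.0049]
eef_rot: [3.138, -0.011, -0.14]
force: [-0.7, 0.5, -1.7]
grip_width: 0.0357
```

>>> carry_out:
  commands: [0.7,0,0,-0.8,0,0,0,0.7,0,0,-1.2,0,0,0,0.7,0,0,-1.2,0,0,0]

```text
time_s: 21.7
ee_pos: [0.465, -0.035, -0.0175]
eef_rot: [3.138, -0.009, -0.14]
force: [0.3, 0.8, -0.2]
grip_width: 0.0356
```

>>> carry_out:
  commands: [0.7,0,0,-0.5,0,0,0,0.7,0,0,-0.8,0,0,0,0.7,0,0,-1,0,0,0,0.7,0,0,-1,0,0,0]

```text
time_s: 22.03
ee_pos: [0.4658, -0.0352, -0.0261]
eef_rot: [3.138, -0.011, -0.14]
force: [-4.4, -0.5, 13.3]
grip_width: 0.036
```

>>> carry_out:
  commands: [-0.2,0,0,0.15,0,0,0,-0.2,0,0,0.15,0,0,0,-0.2,0,0,0.15,0,0,0,-0.2,0,0,4,0,0,0,-0.2,0,0,8,0,0,0,-0.2,0,0,11,0,0,0,-0.3,0,-4,11,0,0,-0.12,-0.3,1,-8,11,0,0,-0.24,-0.3,2,-12,11,0,0,-0.36,-0.3,3,-16,11,0,0,-0.48,-0.3,4,-20,11,0,0,-0.6,-0.3,5,-24,11,0,0,-0.72]

```text
time_s: 23.03
ee_pos: [0.5158, -0.2773, 0.0839]
eef_rot: [3.138, -0.012, -0.866]
force: [0.5, 0.9, -0.0]
grip_width: 0.061
```

```bash
python3 - <<'E'
from h import *
find("bar0")
o=ctrl.get_obs();print(o["ee_pos"],o["eef_rot"])
E
```

```text
top bar0 0.59 [244, 220, 260, 236] ztop 0.031 zmin 0.024 [464.1 -33.6] [43.7 34.8] 80.0
top bar0 0.58 [387, 256, 410, 278] ztop 0.026 zmin -0.002 [ 351.  -450.4] [44.5 36.2] 29.1
top bar0 0.57 [222, 215, 237, 231] ztop 0.03 zmin 0.023 [474.2  29.3] [43.4 35.2] 81.9
scene bar0 0.68 [240, 168, 262, 187] ztop 0.031 zmin 0.006 [464.8 -38.4] [43.9 37.8] 82.5
scene bar0 0.64 [119, 229, 136, 248] ztop 0.038 zmin 0.018 [ 582.4 -393.4] [43.9 36. ] 8.5
scene bar0 0.6 [96, 166, 108, 184] ztop 0.027 zmin -0.001 [ 350.4 -455. ] [45.4 36.1] 31.6
scene bar0 0.48 [264, 170, 278, 184] ztop 0.03 zmin 0.004 [474.8  24.6] [44. 37.] 86.4
scene bar0 0.38 [139, 167, 141, 169] ztop 0.021 zmin 0.015 [ 358.6 -352.2] [1.7 6.4] 14.8
[ 0.5153539  -0.27558894  0.08320401] [ 3.13760813 -0.01030132 -0.86071619]
```

>>> carry_out:
  commands: [-0.3,2,-3.5,0,0,0,-0.12,-0.3,4,-7,0,0,0,-0.24,-0.3,6,-10.5,0,0,0,-0.36,-0.3,6.6,-11.5,0,0,0,-0.48,-0.3,6.6,-11.5,0,0,0,-0.57,-0.3,6.6,-11.5,-3,0,0,-0.57,-0.3,6.6,-11.5,-6,0,0,-0.57,-0.3,6.6,-11.5,-8,0,0,-0.57,-0.3,6.6,-11.5,-9,0,0,-0.57,-0.3,6.6,-11.5,-9.9,0,0,-0.57,-0.3,6.6,-11.5,-9.9,0,0,-0.57]

```text
time_s: 24.15
ee_pos: [0.5813, -0.3895, -0.0167]
eef_rot: [3.137, -0.009, -1.429]
force: [0.4, -0.6, -0.2]
grip_width: 0.0614
```

>>> carry_out:
  commands: [0.7,0,0,0,0,0,0,0.7,0,0,0,0,0,0,0.7,0,0,0,0,0,0,0.7,0,0,0,0,0,0,0.7,0,0,0,0,0,0,0.7,0,0,0,0,0,0,0.7,0,0,0,0,0,0,0.7,0,0,4,0,0,0,0.7,0,0,8,0,0,0,0.7,0,0,10,0,0,0,0.7,0,0,10,0,0,0]

```text
time_s: 25.07
ee_pos: [0.5831, -0.391, 0.0895]
eef_rot: [-3.141, -0.015, -1.429]
force: [-0.1, 0.7, -0.0]
grip_width: 0.0357
```

>>> carry_out:
  commands: [0.7,-1,3,0,0,0,0.12,0.7,-2,6,0,0,0,0.24,0.7,-3,9,0,0,0,0.36,0.7,-4,12,0,0,0,0.48,0.7,-6,15,0,0,0,0.6,0.7,-8,18,0,0,0,0.72,0.7,-10,21.5,0,0,0,0.84,0.7,-11.5,25,0,0,0,0.96,0.7,-12.5,28,0,0,0,1.08,0.7,-12.5,29.6,0,0,0,1.2,0.7,-12.5,29.6,0,0,0,1.289,0.7,-12.5,29.6,-2,0,0,1.289]

```text
time_s: 26.07
ee_pos: [0.4595, -0.0944, 0.0715]
eef_rot: [-3.141, -0.02, -0.133]
force: [0.3, 0.0, -0.5]
grip_width: 0.0356
```

>>> carry_out:
  commands: [0.7,0,0,-3,0,0,0,0.7,0,0,-6,0,0,0,0.7,0,0,-8,0,0,0,0.7,0,0,-8.5,0,0,0,0.7,0,0,-8.5,0,0,0]

```text
time_s: 26.48
ee_pos: [0.4584, -0.0941, -0.0148]
eef_rot: [-3.141, -0.017, -0.133]
force: [-0.9, 0.0, -0.5]
grip_width: 0.0359
```

>>> carry_out:
  commands: [0.7,0,0,-0.5,0,0,0,0.7,0,0,-0.8,0,0,0,0.7,0,0,-1.1,0,0,0,0.7,0,0,-1.25,0,0,0,0.7,0,0,-1.25,0,0,0]

```text
time_s: 26.9
ee_pos: [0.4591, -0.0944, -0.0257]
eef_rot: [-3.141, -0.018, -0.133]
force: [-6.4, 0.5, 16.6]
grip_width: 0.0358
```

>>> carry_out:
  commands: [-0.2,0,0,0.15,0,0,0,-0.2,0,0,0.15,0,0,0,-0.2,0,0,0.15,0,0,0,-0.2,0,0,4,0,0,0,-0.2,0,0,8,0,0,0,-0.2,0,0,11,0,0,0,-0.3,0,4,13,0,0.015,-0.12,-0.3,1,8,13,0,0.015,-0.24,-0.3,2,12,13,0,0.015,-0.36,-0.3,3,16,13,0,0.015,-0.48,-0.3,4,20,13,0,0.015,-0.6,-0.3,5,24,13,0,0.015,-0.72]

```text
time_s: 27.9
ee_pos: [0.5019, 0.1171, 0.1045]
eef_rot: [3.136, -0.005, -0.791]
force: [0.2, -0.3, 0.6]
grip_width: 0.0613
```

```bash
python3 - <<'E'
from h import *
im,d=find("bar0"); save("s4.png",im,(90,100,450,300),2.2)
find("tub",cmin=.45)
for c in("top","scene"):
    im,d=viewer.camera(c); W=world(c,d)
    for n,zr in(("plate",(.012,.03)),("grip",(.042,.06))):
        m=(np.hypot(W[...,0]-.538,W[...,1]-.345)<.14)&(W[...,2]>zr[0])&(W[...,2]<zr[1])&(d>0)
        print(c,n,m.sum(),*rect(W[m]),np.median(W[m][:,2]))
    m=(np.hypot(W[...,0]-.467,W[...,1]+.033)<.14)&(W[...,2]>.048)&(W[...,2]<.06)&(d>0)
    print(c,"rim",m.sum(),*rect(W[m]))
    m=(np.hypot(W[...,0]-.467,W[...,1]+.033)<.14)&(W[...,2]>.063)&(W[...,2]<.078)&(d>0)
    print(c,"clips",m.sum(),W[m&(W[...,1]>-.03)].mean(0),W[m&(W[...,1]<-.03)].mean(0))
o=ctrl.get_obs();print(o["ee_pos"],o["eef_rot"])
E
```

```text
top bar0 0.74 [219, 213, 237, 228] ztop 0.03 zmin 0.023 [474.   29.1] [43.8 35.6] 81.8
top bar0 0.65 [244, 218, 261, 234] ztop 0.031 zmin 0.024 [464.8 -34.6] [40.9 33.1] 80.3
top bar0 0.65 [388, 258, 408, 278] ztop 0.025 zmin 0.003 [ 350.9 -449.7] [43.8 35.3] 24.6
top bar0 0.5 [356, 266, 372, 285] ztop 0.026 zmin -0.002 [ 336.5 -352.1] [44.2 36.2] 31.0
scene bar0 0.67 [267, 170, 280, 183] ztop 0.03 zmin 0.008 [474.6  24.2] [42.7 37.1] 84.8
scene bar0 0.65 [129, 153, 146, 170] ztop 0.026 zmin 0.007 [ 337.1 -356.6] [43.8 36.4] 33.3
scene bar0 0.61 [94, 165, 110, 181] ztop 0.027 zmin 0.001 [ 351.9 -454.1] [45.3 35.7] 28.7
scene bar0 0.58 [224, 173, 236, 189] ztop 0.03 zmin 0.016 [459.  -97.3] [40.2 35.7] 79.7
scene bar0 0.49 [242, 171, 261, 188] ztop 0.03 zmin 0.005 [464.5 -38.5] [43.5 38.2] 80.2
top tub 0.89 [208, 200, 297, 252] ztop 0.053 zmin -0.0 [467.1 -30.5] [228.3 117.3] 81.8
top tub 0.64 [234, 135, 252, 159] ztop 0.053 zmin 0.011 [682.2  -6. ] [48.2 44.8] 1.2
scene tub 0.96 [210, 151, 294, 201] ztop 0.055 zmin 0.002 [465.9 -34.9] [229.  123.9] 81.4
top plate 2663 [537.5 348.3] [225.  118.8] 18.0 0.0202003800669394
top grip 181 [537.  347.8] [70.3 19.4] 17.7 0.049446211333161585
top rim 365 [466.6 -31.6] [225.6 117.7] 81.7
top clips 85 [0.48239488 0.08201371 0.06904008] [ 0.4505054 -0.1433791  0.0684112]
scene plate 2355 [537.5 343.3] [224.1 123.5] 17.8 0.020585921772180445
scene grip 169 [537.7 342.8] [70.  20.6] 17.4 0.04992439555307681
scene rim 524 [466.9 -35.2] [229.3 123. ] 81.5
scene clips 82 [0.48445749 0.07733329 0.06848759] [ 0.45187638 -0.14810598  0.06841223]
[0.50184209 0.11442354 0.10450496] [ 3.13571719 -0.00501359 -0.78567263]
```

View pics/s4.png

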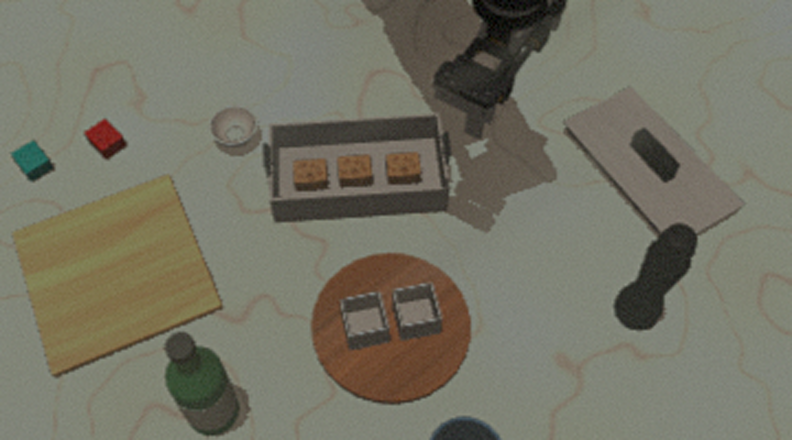

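All three bars lie flat in the box at crop (310,172), (354,169) and (404,167). The pots and bystanders are undisturbed, so the lid at crop (655,165) is next.

>>> carry_out:
  commands: [-0.3,0.6,4,0,0,0,-0.12,-0.3,1.2,8,0,0,0,-0.24,-0.3,1.8,12,0,0,0,-0.36,-0.3,2.4,16,0,0,0,-0.474,-0.3,3,20,0,0,0,-0.474,-0.3,3.56,23.1,0,0,0,-0.474,-0.3,3.56,23.1,0,0,0,-0.474,-0.3,3.56,23.1,-3,0,0,-0.474,-0.3,3.56,23.1,-6,0,0,-0.474,-0.3,3.56,23.1,-8.5,0,0,-0.474,-0.3,3.56,23.1,-10,0,0,-0.474,-0.3,3.56,23.1,-10,0,0,-0.474]

```text
time_s: 29.4
ee_pos: [0.5359, 0.3435, 0.0009]
eef_rot: [3.13, -0.006, -1.26]
force: [-0.6, -0.1, 0.1]
grip_width: 0.061
```

>>> carry_out:
  commands: [-0.3,0,0,-0.4,0,0,0,-0.3,0,0,-0.8,0,0,0,-0.3,0,0,-0.8,0,0,0]

```text
time_s: 29.65
ee_pos: [0.5361, 0.3431, -0.0069]
eef_rot: [3.13, -0.006, -1.261]
force: [-0.2, 0.0, -0.1]
grip_width: 0.0613
```

>>> carry_out:
  commands: [-0.3,0.1,0.2,-0.15,0.009,-0.009,0,-0.3,0.1,0.2,-0.25,0.009,-0.009,0,-0.3,0.1,0.2,-0.25,0.009,-0.009,0,-0.3,0.1,0.2,-0.25,0.009,-0.009,0]

```text
time_s: 29.98
ee_pos: [0.5373, 0.3452, -0.009]
eef_rot: [-3.141, -0.0, -1.261]
force: [-0.3, -0.7, 0.4]
grip_width: 0.061
```

>>> carry_out:
  commands: [1,0,0,0,0,0,0,1,0,0,0,0,0,0,1,0,0,0,0,0,0,1,0,0,0,0,0,0,1,0,0,0,0,0,0,1,0,0,0,0,0,0,1,0,0,0,0,0,0,1,0,0,0,0,0,0,1,0,0,0,0,0,0,1,0,0,4,0,0,0,1,0,0,8,0,0,0,1,0,0,12,0,0,0]
  force: 50

```text
time_s: 30.98
ee_pos: [0.5367, 0.3449, 0.112]
eef_rot: [3.141, -0.001, -1.261]
force: [-0.2, 1.2, 0.0]
grip_width: 0.0174
```

>>> carry_out:
  commands: [1,-0.5,-3.5,0,0,0,0.1,1,-1,-7,0,0,0,0.2,1,-2,-11,0,0,0,0.32,1,-3,-15,0,0,0,0.44,1,-4,-19,0,0,0,0.56,1,-4.5,-22.5,0,0,0,0.68,1,-5,-26,0,0,0,0.8,1,-5.5,-29.5,0,0,0,0.92,1,-6.2,-33,0,0,0,1.04,1,-7,-36,0,0,0,1.117,1,-7,-37.8,0,0,0,1.117,1,-7,-37.8,0,0,0,1.117]

```text
time_s: 31.98
ee_pos: [0.4663, -0.0359, 0.1121]
eef_rot: [3.14, -0.001, -0.146]
force: [-0.2, 0.1, -1.8]
grip_width: 0.0174
```

>>> carry_out:
  commands: [1,0,0,-1.5,0,0,0,1,0,0,-2.5,0,0,0,1,0,0,-2.5,0,0,0,1,0,0,-2.5,0,0,0]

```text
time_s: 32.32
ee_pos: [0.466, -0.0353, 0.0867]
eef_rot: [3.14, 0.001, -0.146]
force: [-0.1, -0.2, -1.4]
grip_width: 0.0179
```

```bash
cat > m.py <<'E'
from h import *
o=ctrl.get_obs();print(o["ee_pos"],o["eef_rot"],o["grip_width"],np.round(o["force"],1))
for c in("scene","top"):
    im,d=viewer.camera(c); W=world(c,d); near=(np.hypot(W[...,0]-.467,W[...,1]+.033)<.15)&(d>0)
    r=[x for x in nets.silhouettes(c,"lid")[:2]]
    for x in r:
        m=x["region"]&near
        if m.sum()>50: 
            z=np.median(W[m][:,2]); mm=near&(abs(W[...,2]-z)<.008); A=np.c_[W[mm][:,:2],np.ones(mm.sum())]
            print(c,"lid",round(x["confidence"],2),m.sum(),"z",round(z,4),*rect(W[mm]),"slope",np.round(np.linalg.lstsq(A,W[mm][:,2],rcond=None)[0][:2],4))
    if c=="scene": save("lid%d.png"%int(o["time_s"]*10),im,(190,110,320,220),5)
    m=near&(W[...,2]>.063)&(W[...,2]<.076)
    print(c,"clips",[ (np.round(W[k].mean(0),4).tolist(),int(k.sum())) for k in (m&(W[...,1]>.06),m&(W[...,1]<-.125)) if k.any()])
E
python3 m.py
```

```text
[ 0.46604415 -0.03533428  0.08672572] [ 3.14021476e+00  6.08263703e-04 -1.45750495e-01] 0.017907507798000846 [-0.1 -0.2 -1.4]
scene lid 0.58 2540 z 0.1163 [465.3 -35.6] [224.4 122.1] 81.1 slope [ 0.0006 -0.0011]
scene clips [([0.4516, -0.1518, 0.0705], 10)]
top lid 0.74 1406 z 0.1163 [465.8 -31.6] [224.1 117.7] 81.9 slope [-0.0024 -0.0001]
top clips [([0.4815, 0.0851, 0.0707], 10)]
```

>>> carry_out:
  commands: [1,0.12,0.03,-1,0,0,0,1,0.12,0.03,-2,0,0,0,1,0.12,0.03,-3,0,0,0,1,0.12,0.03,-3.5,0,0,0,1,0.12,0.03,-3.8,0,0,0,1,0.12,0.03,-3.8,0,0,0]

```text
time_s: 33.02
ee_pos: [0.4674, -0.0353, 0.0487]
eef_rot: [3.14, -0.0, -0.146]
force: [-0.5, -0.4, -1.5]
grip_width: 0.0176
```

```bash
python3 m.py
```

```text
[ 0.4674249  -0.03529414  0.04870299] [ 3.14012445e+00 -6.81710355e-05 -1.45800818e-01] 0.017599554533051173 [-0.5 -0.4 -1.5]
scene lid 0.89 2339 z 0.0783 [466.6 -35.3] [235.  122.3] 81.8 slope [-0.0005 -0.0014]
scene lid 0.7 277 z 0.0123 [476.7 -17.1] [264.1 285. ] 40.8 slope [ 0.0269 -0.0072]
scene clips [([0.4808, 0.0739, 0.0727], 43), ([0.4637, -0.1424, 0.0724], 55)]
top lid 0.74 1174 z 0.0785 [467.  -30.7] [234.8 118.1] 82.0 slope [ 0.0003 -0.0014]
top clips [([0.4702, 0.0769, 0.073], 71), ([0.4591, -0.1401, 0.0725], 50)]
```

>>> carry_out:
  commands: [1,0,0,-0.3,0,0,0,1,0,0,-0.6,0,0,0,1,0,0,-0.8,0,0,0,1,0,0,-0.8,0,0,0]

```text
time_s: 33.55
ee_pos: [0.4679, -0.0353, 0.0415]
eef_rot: [3.14, -0.002, -0.146]
force: [-0.4, 0.5, -1.2]
grip_width: 0.0175
```

>>> carry_out:
  commands: [1,0,0,-0.2,0,0,0,1,0,0,-0.4,0,0,0,1,0,0,-0.6,0,0,0,1,0,0,-0.6,0,0,0]

```text
time_s: 33.88
ee_pos: [0.4683, -0.0354, 0.0355]
eef_rot: [3.14, -0.003, -0.146]
force: [3.7, -0.5, -0.8]
grip_width: 0.0174
```

>>> carry_out:
  commands: [1,-0.05,0,-0.2,0,0,0,1,-0.05,0,-0.4,0,0,0,1,-0.05,0,-0.6,0,0,0,1,-0.05,0,-0.8,0,0,0,1,-0.05,0,-0.8,0,0,0]

```text
time_s: 34.3
ee_pos: [0.4675, -0.0353, 0.0298]
eef_rot: [3.14, -0.002, -0.146]
force: [-19.5, 2.6, 43.2]
grip_width: 0.0177
```

```bash
python3 m.py
```

```text
[ 0.46754768 -0.03525768  0.02979244] [ 3.14025401e+00 -2.00568207e-03 -1.45658541e-01] 0.0177179158973287 [-19.5   2.6  43.2]
scene lid 0.84 2150 z 0.0596 [467.3 -35.4] [230.2 122.1] 81.5 slope [-0.0078  0.0006]
scene clips [([0.4815, 0.0772, 0.0682], 39), ([0.4537, -0.1477, 0.0679], 48)]
top lid 0.72 1243 z 0.0589 [466.7 -30.2] [230.9 117.8] 81.8 slope [-0.0026  0.001 ]
top clips [([0.4814, 0.081, 0.0676], 47), ([0.4505, -0.1432, 0.068], 45)]
```

>>> carry_out:
  commands: [1,0,0,0.3,0,0,0,1,0,0,0.4,0,0,0,1,0,0,0.4,0,0,0]

```text
time_s: 34.75
ee_pos: [0.4667, -0.0352, 0.0329]
eef_rot: [3.14, -0.0, -0.146]
force: [0.2, 0.4, -11.2]
grip_width: 0.0177
```

>>> carry_out:
  commands: [1,0,0,-0.2,0,0,0,1,0,0,-0.3,0,0,0,1,0,0,-0.3,0,0,0]

```text
time_s: 35.0
ee_pos: [0.4669, -0.0352, 0.03]
eef_rot: [3.14, -0.0, -0.146]
force: [-0.7, 0.2, -1.0]
grip_width: 0.0178
```

>>> carry_out:
  commands: [0.2,0,0,0,0,0,0,-0.1,0,0,0,0,0,0,-0.1,0,0,0,0,0,0,-0.1,0,0,0,0,0,0,-0.1,0,0,0,0,0,0,-0.1,0,0,3,0,0,0,-0.1,0,0,6,0,0,0,-0.1,0,0,10,0,0,0,-0.1,0,4,13,0,0,0,-0.1,0,8,13,0,0,0,-0.1,0,12,13,0,0,0,-0.1,0,16,13,0,0,0]

```text
time_s: 36.0
ee_pos: [0.4669, 0.1246, 0.1609]
eef_rot: [3.141, -0.002, -0.147]
force: [0.8, 0.2, -1.2]
grip_width: 0.0518
```

```bash
python3 m.py; python3 - <<'E'
from h import *
im,d=find("pot_a",cmin=.5); save("s5.png",im,(90,100,450,300),2.2)
im,d=viewer.camera("scene"); save("s6.png",im,(195,130,310,215),6)
W=world("scene",d); near=(np.hypot(W[...,0]-.467,W[...,1]+.033)<.15)&(abs(W[...,2]-.059)<.006)
print(rect(W[near]),np.median(W[near][:,2]))
E
```

```text
[0.46687978 0.12457778 0.16086804] [ 3.14084683e+00 -2.26988946e-03 -1.46673989e-01] 0.05177207374781962 [ 0.8  0.2 -1.2]
scene lid 0.58 2777 z 0.0598 [466.3 -35.1] [235.7 121.7] 81.6 slope [-0.006   0.0008]
scene clips [([0.4829, 0.0773, 0.0685], 41), ([0.4519, -0.1476, 0.0683], 44)]
top lid 0.98 3349 z 0.0589 [466.1 -29.3] [233.1 118.1] 81.8 slope [-0.0006  0.0012]
top lid 0.73 87 z 0.0669 [466.3 -30.8] [235.9 117.2] 81.9 slope [-0.0009 -0.0006]
top clips [([0.4776, 0.0811, 0.0677], 44), ([0.4531, -0.1418, 0.0679], 49)]
top pot_a 0.58 [260, 140, 275, 158] ztop 0.053 zmin 0.011 [681.  -67.5] [48.4 44.8] 1.1
top pot_a 0.55 [233, 135, 251, 160] ztop 0.053 zmin 0.011 [682.4  -6. ] [48.2 44.9] 1.3
scene pot_a 0.98 [266, 229, 291, 255] ztop 0.054 zmin 0.013 [683.4 -10.3] [49.2 48. ] 0.2
scene pot_a 0.83 [243, 233, 266, 257] ztop 0.054 zmin 0.013 [681.3 -72.2] [47.3 50.1] 89.6
(array([466.2, -34.6]), array([233. , 122.2]), 81.9) 0.05949786776463706
```

View pics/s5.png

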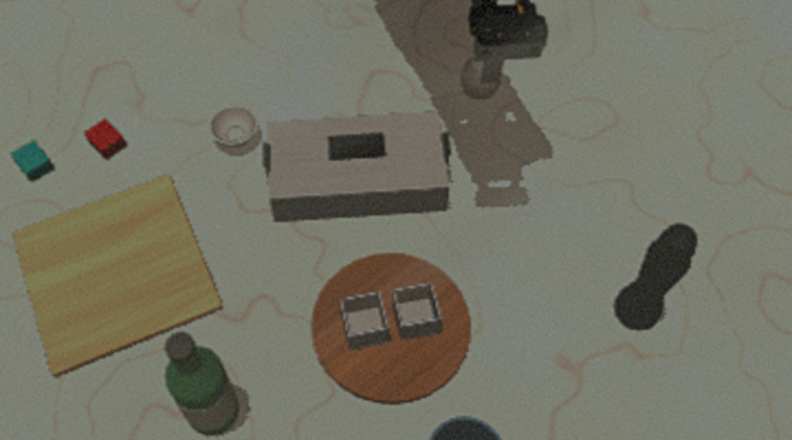

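View pics/s6.png

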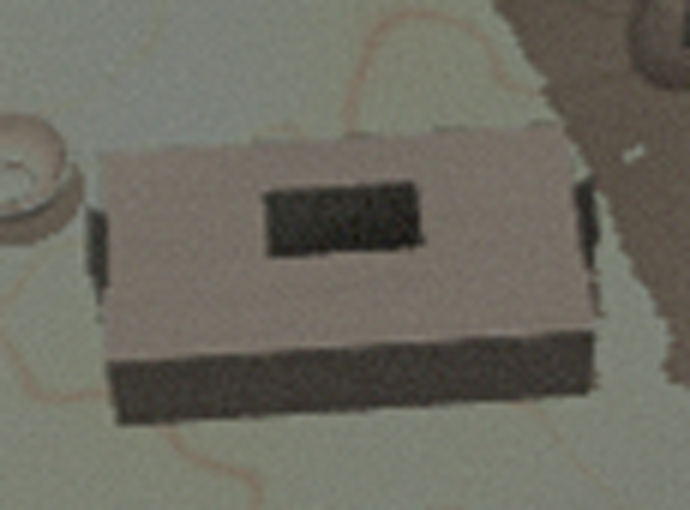

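The lid is seated level, with its top about 59 mm up and a clip at each end. The pots stand upright side by side, and the bystanders are where they were.

```bash
python3 -c "
from station import ticket; print(ticket.hand_in())"
```

```text
the job is handed in; nothing more can be done
None
```

I finished the job and handed it in at about 36 s on the robot's clock, against the 210 s limit. Both pots stand side by side on the round board, the three oat bars lie flat in the lunch box, and the lid is snapped on. I didn't touch the red and turquoise look-alikes.

**Final checks**
- **Lid:** its top face is level at about 59 mm, the height expected when it is fully home. Both clip heads are back within about 2 mm of where they started.
- **Hold:** after pressing, an upward pull of about 11 N did not lift the lid off. That is close to the weight of the whole packed box, so it may have raised the box slightly before I set it down again.
- **Pots and bystanders:** the pots are upright about 62 mm apart (centre to centre), and nothing else looked moved in the last view.

**What disagreed or went wrong**
- **Height reading:** by the cameras, the finger tips were about 35–40 mm higher than the reported tool height. The first grasp closed above a pot without touching it, and I corrected for the offset after that.
- **Camera mismatch:** the two cameras differed by about 5 mm in y, so I used the average.
- **Press force:** pressing the lid peaked at about 43 N at the wrist, more than the 10–15 N needed. The push went through the fingers holding the grip bar, not the gripper body.

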